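Close a butt seam with a taper wedge and hold it for tacking

ROBOT

A 6-joint arm with a two-finger parallel gripper is mounted at the origin on the work surface; the furniture and walls round the work are solid. World frame = base frame: x ahead of the robot, y to its left, z up, the work surface at z = 0. Lengths are in m, angles in rad, forces in N, time in s.
With the tool pointing down it reaches from about 0.325 to 0.9 m from the base axis. Payload 6.1 kg.
Tool frame: the origin (TCP) lies at the very end of the fingers, on their centre line; the grasp point (between the pads) lies 19 mm behind it; z points along the fingers, y is the line along which they close (so a half turn about z gives the same grasp; the last joint's range is limited). The gripper opens to 87 mm and grips with 3 to 60 N. Pads are 19 mm wide; open, the fingers measure 117 mm over their backs; the gripper's body (75 mm by 190 mm) begins 51 mm behind the grasp point.
Start: joints at [-1.37, 0.22, 1.526, -0, 1.395, -0.126], TCP at [0.201, -0.592, 0.223] pointing down, gripper open.
Joint ranges: [-2.98, 2.98], [-0.91, 2.08], [0.09, 2.57], [-1.24, 4.39], [0.2, 2.65], [-2.68, 2.68]. Speed limits (rad/s): [2.57, 2.57, 3.01, 3.14, 3.14, 3.14].

INTERFACE

Orientations are given as a unit quaternion [w, x, y, z].
In Python, from cell import get_state, vision, ticket gives the robot as it stands.
- The arm moves only by the shell command python3 -m crank 'ROWS'. ROWS is JSON, a list of rows, each an object of numbers: "ax", "ay", "az": the turn, a rotation vector about the tool's x, y, z in degrees; "tx", "ty", "tz": the shift along the tool's x, y, z in m; "grip": the opening, from -1 (shut) to 1 (fully open). In form: [{"ax": .., "ay": .., "az": .., "tx": .., "ty": .., "tz": .., "grip": ..}, ...]. A call has 1 to 5 rows; each row is the pose to reach, as a shift and turn from the pose commanded when the call began, along the tool's axes at that moment; what a row does not reach only later rows make up. A row lasts 1/10 s, in which the tool goes at most 50 mm and 8.59 degrees, less where a joint would pass 70% of its speed; a pose out of reach is approached as far as the arm can. A call with a gripper value outside its range is refused whole. The fingers move at their own pace and stop on an object; the grip force is fixed at half the most. Time passes only in rows, so rows that repeat a pose let the fingers close. It gives the time, the measured TCP pose, the force, the opening and the grip force at its end, in the units of the state.
- get_state(): the state, without advancing time (a new reading comes with each control period).
- vision.snapshot(name): name is "scene" or "top"; returns (picture, depth): 384x512x3 uint8, red, green, blue; 384x512 float32, m along the optical axis (not along the pixel's ray), 0 where there is no reading.
- vision.calibration(name): a dict with "fx", "fy", "cx", "cy" (pixels), "view" (4x4, takes a point from world to camera coordinates). Camera axes: x right, y up, looking along -z (the intrinsics and any distortion apply to the point x, -y, -z); pixel columns grow to the right and rows downward; lengths in m; the calibration is good to about 2 mm. A picture is of the moment at which its call begins. calibration takes no time and is no camera call.
- ticket.finish_job(): hands the job in; it is judged then, once.
The state is a dict: "time_s": time; "joint_pos": joint angles; "joint_velocities": joint speeds; "tau": joint torques, N m; "ee_pos": TCP position; "orientation": TCP orientation; "wrist_force": force on the tool from outside, world axes, zero at the start; "torque": the same for the moment, N m; "finger_gap": finger opening in m; "gripper_force": force on a finger pad.
Only numpy, scipy, OpenCV 4.12 (cv2) and the standard library are available. Lean on these libraries where they do the work, as an engineer would, in place of code of your own. Each camera call takes 0.05 s, during which the arm holds its last target. There are 200 camera calls.

TASK

On the small fixture table two flat bars lie side by side in the welding jig, one strapped down, the other loose with a small gap at the seam. Pick up the steel taper wedge by its upright head, start its thin end between the loose bar and the sloping dog at the end where that space is wide enough, and slide it slowly (no faster than about 10 cm/s) along the bar and under the dog's lip, flat on the jig, until it is tight and the loose bar is pressed flush against the fixed one along the whole seam. Finish like that, still holding the wedge and with it pressed home, so that the seam can be tacked; do not hammer it in (by hand is plenty), and leave the other things where they are.

Things in the scene. Friction and masses are not known exactly. Their poses are not given: they have to be found in the camera images.
- stand: Small fixture table, dark perforated steel top 314 (x) x 400 (y) mm on four legs, fixed; origin on the bench under its middle. Its top is 110 mm above the bench; jig, wedge, cup and bolt are on it.
- jig: Welding jig, fixed: dark grey plate 136 (x) x 217 x 12 mm, x -68..68, y -92..125 mm from its origin on the fixture table's top. +y runs along the seam to the open end where the wedge goes in (towards the robot); past y = 82 only screw heads (5.5 mm high) stand on it. Behind the bars a fence, x 45..62 mm (up to 28 mm above the base); at the -y end a stop, face at y = -72 mm, 20 mm high.
- seam (a point): Middle of the seam edge of the fixed bar, at its top (22 mm above the jig's origin), axes as the jig's: x = +15, y = 0 mm in the jig's frame.
- fixed_bar: Flat steel bar 30 x 140 x 10 mm, strapped down in the jig, long side along the jig's y. Origin at the centre of its underside; x across, y along. Its edge at x = -15 mm is the seam.
- bar_centre (a point): Centre of the loose bar (body loose_bar): flat steel, 30 (x, across) x 140 (y, along) x 10 mm (z), 0.33 kg, lying free on the base plate between fixed bar and dog, +x towards the fixed bar. When flush its centre is at x = 0 in the jig's frame, its y axis parallel with the jig's. It starts 3 to 5 mm short of that and turned by up to 1 degree.
- dog: Taper dog: dark block bolted to the base beside the loose bar, on its side away from the fixed bar, never quite at the same place; it does not give. Origin on the base's top, axes as the jig's. y -40..40 mm, 19 mm high; a lip (19 to 25 mm up) overhangs the inner face by 7 mm. The inner face slopes 1 in 6: x = -9 - (y + 24) / 6 mm, so the space to the bar is wide at y = 40, too narrow at y = -40.
- dog_mouth (a point): Foot of the dog's inner face at its wide end (y = +40 mm in the dog's frame), at the height of the base plate's top. Seen from here the loose bar's near edge lies 12 to 19 mm away in +x. The top of the dog's screw heads is 25 mm above the base plate, as is the lip's.
- wedge: Bright steel taper wedge with upright head, 0.32 kg, on its flat bottom. Origin on the underside; x across, y along (thin end -y, head +y). Body 16 mm high, y -70..66 mm. Its straight side, which goes against the loose bar, is x = +10 mm; the other slopes 1 in 6 like the dog: thickness 9 + (y + 70) / 6 mm up to y = 34, then 26.3 mm. A push of 20 to 25 N along -y makes it tight; it is self-locking.
- wedge_grip (a point): Grip centre on the wedge's upright head, 40 mm above its underside, axes as the wedge's; x = -3, y = +49 mm on the wedge. The head is a block 14 mm (x) by 26 mm (y), clear from 19 mm above the underside to its top at 56 mm. When the wedge is tight it stays at least 15 mm past the end of the dog.
- wedge_nose (a point): Middle of the wedge's nose: x = +6, y = -70, z = 8 mm on the wedge. The last 10 mm are bevelled on both sides to a nose 4 mm wide. Going in, the wedge stays parallel with the jig and follows the dog's face: 1 mm in +x for 6 mm along -y. When it is tight, the nose lies at about y = -10 to -38 mm in the jig's frame, depending on where the dog is bolted.
- hex_key: Bystander: black hex key, 31 x 83 x 7 mm, on the bench, left of the fixture table. Leave it.
- gas_cup: Bystander: brick-red ceramic welding cup, diameter 21 mm, 44 mm tall, standing on the fixture table, far left. Leave it.
- tee_bolt: Bystander: hex bolt with nut, 58 mm long, lying on the fixture table, far left. Leave it.

How it is judged:
On the way:
1. The wedge's thin end is in the mouth of the gap at the wide end: nose 0 to 30 mm past the end of the dog, between dog and bar, flat on the base plate (y of wedge_nose in the frame of jig between 0.01 and 0.04 m and x of wedge_nose in the frame of jig between -0.04 and -0.012 m and z of wedge_nose in the frame of jig below 0.0245 m and angle between the y axis of wedge and the y axis of jig, either way round below 0.15 rad), for 0.1 s.
At the end, for the whole second after the job is handed in: Loose bar flush: seam gap under 1.5 mm, parallel within 0.7 deg, flat on the base, pressed on the fixed bar with over 3 N. Wedge at rest, flat in the gap, nose past the jig's middle, bearing on bar and dog with over 4 N each, the gripper still holding or pushing it (over 3 N) (x of bar_centre in the frame of jig above -0.0015 m and angle between the y axis of bar_centre and the y axis of jig, either way round below 0.012 rad and z of bar_centre in the frame of jig below 0.0195 m and contact force between loose_bar and fixed_bar above 3 N and contact force between wedge and loose_bar above 4 N and contact force between wedge and dog above 4 N and y of wedge_nose in the frame of jig below 0 m and angle between the y axis of wedge and the y axis of jig, either way round below 0.08 rad and angle between wedge's own z axis and vertical below 0.06 rad and z of wedge_nose in the frame of jig below 0.0245 m and contact force between the fingers and wedge above 3 N and linear speed of wedge below 0.01 m/s); the arm keeps its last pose, push and grip.
It fails at once if The wedge moved faster than 12 cm/s inside the gap (y of wedge_nose in the frame of jig below 0.038 m and x of wedge_nose in the frame of jig between -0.04 and -0.005 m and z of wedge_nose in the frame of jig below 0.026 m and linear speed of wedge above 0.12 m/s).
It fails at once if The wedge was forced or hammered (over 100 N on the bar) (contact force between wedge and loose_bar above 100 N).
It fails at once if A bystander (hex key, welding cup or bolt) was moved by more than 20 mm (distance of any of hex_key, gas_cup, tee_bolt from where it was at the start of the episode above 0.02 m).
It also fails if it takes over 48 s, if anything falls off the work surface, if the arm or the gripper's body presses on something with over 40 N, if the wrist force passes 120 N, or if a joint passes its speed limit or range.

## Working session

There is one attempt and no reset: what is moved stays moved. The work goes in short steps, Python scripts to look and compute and a shell command to move; the robot and the scene stay as the last step left them, time stands still between calls to the robot, and variables do not carry over. Pictures are saved under pics/ and viewed, at most 10 in all, crops included, and the job is handed in when it is done.

```bash
mkdir -p pics; ls; python3 - <<'E'
from cell import get_state, vision
import cv2,numpy as np
s=get_state();print({k:np.round(v,4).tolist() for k,v in s.items()})
for n in("scene","top"):
    p,d=vision.snapshot(n);cv2.imwrite(f"pics/{n}0.png",p[:,:,::-1]);np.save(f"{n}0.npy",d);c=vision.calibration(n);print(n,{k:np.round(v,4).tolist() for k,v in c.items()})
a=cv2.imread("pics/scene0.png");b=cv2.imread("pics/top0.png")
cv2.imwrite("pics/both.png",np.vstack([a,b])[:, :])
E
```

```text
pics
{'time_s': 0.0, 'joint_pos': [-1.3701, 0.2212, 1.5276, 0.0, 1.3947, -0.1261], 'joint_velocities': [-0.0, -0.002, -0.0005, -0.0006, -0.0018, 0.0012], 'tau': [0.0001, -49.462, -38.7374, 0.0699, 0.0575, -0.0002], 'ee_pos': [0.2005, -0.5913, 0.2214], 'orientation': [-0.001, 0.9867, 0.1627, -0.0], 'wrist_force': [-0.6938, -0.0237, 0.0716], 'torque': [-0.0073, -0.0279, 0.0236], 'gripper_force': 0.0, 'finger_gap': 0.0871}
scene {'fx': 426.4771, 'fy': 426.4771, 'cx': 248.6885, 'cy': 193.4739, 'view': [[-0.7355, -0.6775, -0.0046, 0.3361], [0.3765, -0.4143, 0.8286, -0.3607], [-0.5633, 0.6077, 0.5599, -0.54], [0.0, 0.0, 0.0, 1.0]]}
top {'fx': 386.1194, 'fy': 386.1194, 'cx': 257.0384, 'cy': 186.7665, 'view': [[-0.0072, -0.9999, -0.0087, -0.1168], [0.9883, -0.0085, 0.152, -0.5624], [-0.1521, -0.0075, 0.9883, -0.9491], [0.0, 0.0, 0.0, 1.0]]}
```

View pics/top0.png

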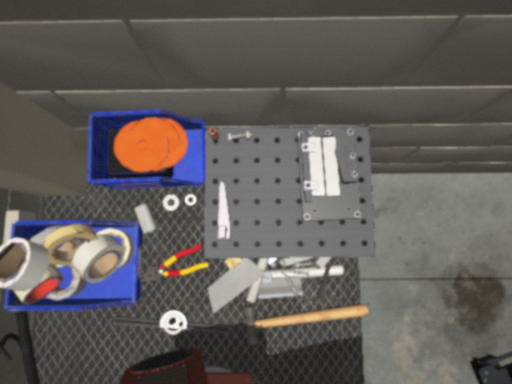

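View pics/scene0.png

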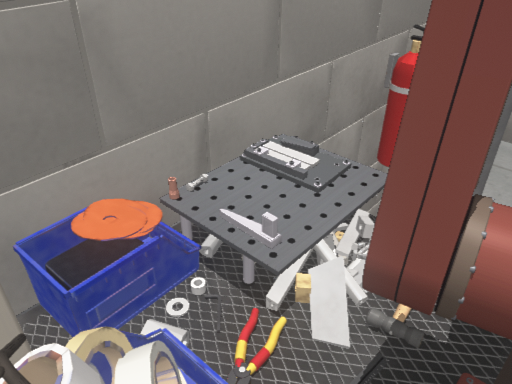

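The top view shows the wedge at (223,210), thin end up, and the jig at (332,175) with its open end down. The cup is at (213,135) and the bolt at (240,135). In the scene view the wedge head is at (270,225) and the jig at (297,160). Next I'll enlarge the jig.

```bash
python3 - <<'E'
import cv2,numpy as np
b=cv2.imread("pics/top0.png")
c=cv2.resize(b[120:225,295:372],None,fx=5.5,fy=5.5,interpolation=cv2.INTER_CUBIC)
w=cv2.resize(b[170:250,205:245],None,fx=7,fy=7,interpolation=cv2.INTER_CUBIC)
o=np.zeros((580,c.shape[1]+w.shape[1],3),np.uint8);o[:c.shape[0],:c.shape[1]]=c[:580];o[:w.shape[0],c.shape[1]:]=w
cv2.imwrite("pics/crop.png",o);print(o.shape,c.shape)
a=cv2.imread("pics/scene0.png")
cv2.imwrite("pics/crop2.png",cv2.resize(a[128:250,210:370],None,fx=4.9,fy=4.9,interpolation=cv2.INTER_CUBIC))
E
```

```text
(580, 704, 3) (578, 424, 3)
```

View pics/crop.png

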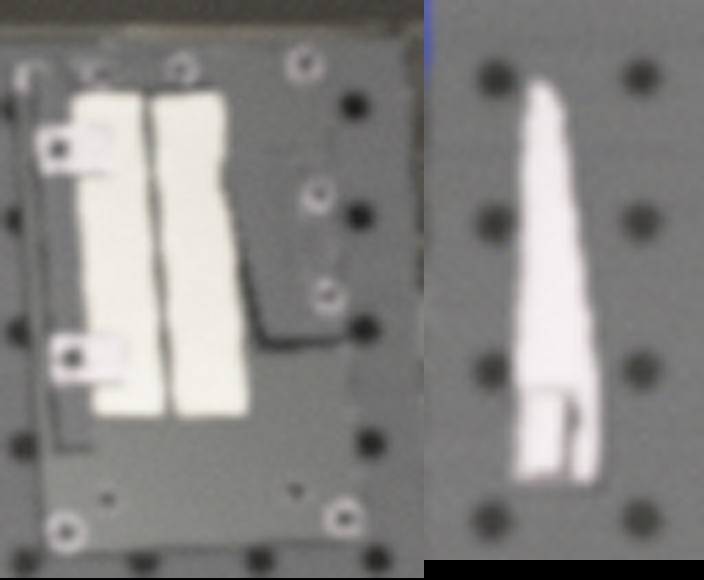

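View pics/crop2.png

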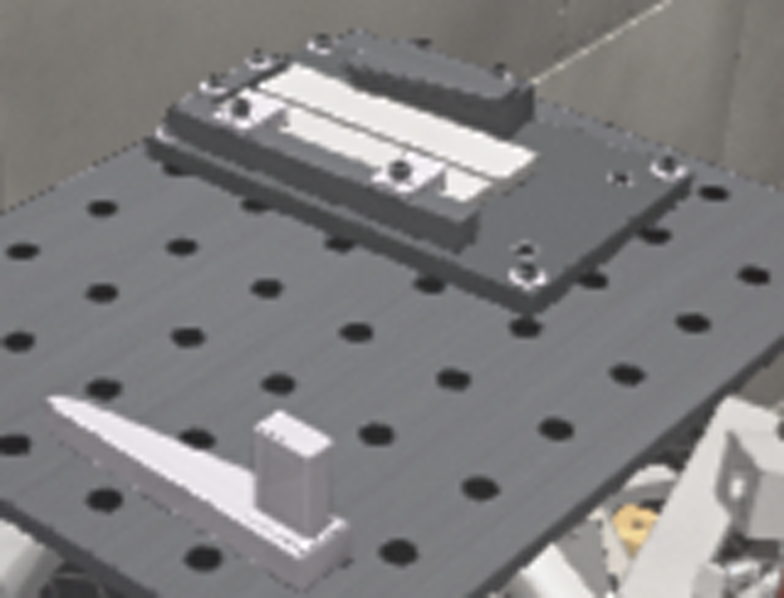

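The enlarged crop shows the fixed bar on the left with its straps, and the seam from crop (148,95) to (168,415). The loose bar is to the right. The dog's lip corner is at crop (262,343), the plate's front edge runs from (45,558) to (365,540), and the wedge head is at its lower left. Now I'll measure by sub-pixel edge crossings and ray casting.

```bash
cat > h.py <<'E'
import numpy as np, cv2
from cell import vision
def ray(n,u,v,z):
    c=vision.calibration(n);V=np.array(c["view"]);R,t=V[:3,:3],V[:3,3]
    C=-R.T@t;d=R.T@np.array([(u-c["cx"])/c["fx"],-(v-c["cy"])/c["fy"],-1.])
    return C+d*(z-C[2])/d[2]
def proj(n,P):
    c=vision.calibration(n);V=np.array(c["view"]);p=V[:3,:3]@np.asarray(P)+V[:3,3]
    return c["cx"]+c["fx"]*p[0]/-p[2],c["cy"]-c["fy"]*p[1]/-p[2]
def cross(x,th):  # subpixel crossings (pos, sign)
    x=x.astype(float)-th;i=np.where(x[:-1]*x[1:]<0)[0]
    return [(k+x[k]/(x[k]-x[k+1]),np.sign(x[k+1]-x[k])) for k in i]
def fit(n,pts,z):  # pixels -> world line: point, dir
    W=np.array([ray(n,u,v,z)[:2] for u,v in pts]);l=cv2.fitLine(W.astype(np.float32),cv2.DIST_HUBER,0,.01,.01).ravel()
    d=l[:2]*np.sign(l[0]);return l[2:],d,np.degrees(np.arctan2(d[1],d[0]))
E
python3 - <<'E'
from h import *
c=vision.calibration("top");V=np.array(c["view"]);print("cam",-V[:3,:3].T@V[:3,3])
g=cv2.cvtColor(cv2.imread("pics/top0.png"),cv2.COLOR_BGR2GRAY);d=np.load("top0.npy")
print("depth table/plate/bar z via depth:",d[200,260],d[205,333])
for r in range(136,200,4): print(r,[(round(x+300,2),int(s)) for x,s in cross(g[r,300:350],165)])
for c_ in (313,317,320,327,331,335): print("col",c_,[(round(y+130,2),int(s)) for y,s in cross(g[130:205,c_],165)])
print("wedge")
for r in range(180,242,4): print(r,[(round(x+205,2),int(s)) for x,s in cross(g[r,205:245],165)])
for c_ in (219,220,221,222,223,228): print("col",c_,[(round(y+175,2),int(s)) for y,s in cross(g[175:250,c_],165)])
print(g[176:192,336:360])
E
```

```text
cam [ 0.4106546  -0.12866001  1.02251675]
depth table/plate/bar z via depth: 0.9175056 0.90382415
136 [(np.float64(314.1), -1)]
140 [(np.float64(307.31), 1), (np.float64(320.71), -1), (np.float64(321.71), 1), (np.float64(335.63), -1)]
144 [(np.float64(301.31), 1), (np.float64(320.78), -1), (np.float64(322.38), 1), (np.float64(335.58), -1)]
148 [(np.float64(301.72), 1), (np.float64(303.91), -1), (np.float64(306.12), 1), (np.float64(321.86), -1), (np.float64(322.09), 1), (np.float64(335.32), -1)]
152 [(np.float64(308.43), 1), (np.float64(334.58), -1)]
156 [(np.float64(308.28), 1), (np.float64(321.71), -1), (np.float64(323.3), 1), (np.float64(335.52), -1)]
160 [(np.float64(308.62), 1), (np.float64(322.76), -1), (np.float64(323.16), 1), (np.float64(336.46), -1)]
164 [(np.float64(309.11), 1), (np.float64(337.12), -1)]
168 [(np.float64(309.29), 1), (np.float64(322.78), -1), (np.float64(324.02), 1), (np.float64(337.32), -1)]
172 [(np.float64(309.31), 1), (np.float64(323.5), -1), (np.float64(324.24), 1), (np.float64(337.65), -1)]
176 [(np.float64(309.88), 1), (np.float64(338.38), -1)]
180 [(
[... 2839 characters left out ...]
31 213 169 133 124 121 119 119 117 117 118 116 121 121 120 120 117
  121 120 119 122 119 113]
 [238 233 219 178 141 125 124 122 121 121 122 122 122 122 121 121 120 121
  119 120 120 120 115 110]
 [238 237 224 187 146 126 122 123 125 122 124 124 122 121 123 123 121 119
  121 121 121 119 113 109]
 [239 237 227 194 150 129 124 121 122 121 122 122 120 123 122 123 120 120
  120 121 121 118 110 107]
 [239 237 228 198 152 126 123 125 123 124 123 123 122 122 123 122 123 121
  119 120 120 117 109 104]
 [240 239 232 205 158 130 124 122 123 125 124 122 122 122 123 121 121 120
  121 123 120 116 111 109]
 [240 240 234 211 161 130 125 125 123 123 124 124 121 122 121 124 123 122
  120 119 120 117 113 108]]
```

```bash
cat > m.py <<'E'
from h import *
z=.132
L=[(308.28,156),(308.62,160),(309.11,164),(309.29,168),(309.31,172),(309.88,176),(310.97,192),(307.31,140)]
S=[(320.71,140),(321.71,156),(322.76,160),(322.78,168),(323.5,172),(323.85,180),(324.36,184)]
L2=[(321.71,140),(322.38,144),(323.3,156),(323.16,160),(324.02,168),(324.24,172),(324.54,180),(325.23,184)]
R2=[(336.46,160),(337.12,164),(337.32,168),(337.65,172),(338.38,176),(338.76,180),(338.89,184),(339.66,188),(339.9,192)]
for n,p in dict(fixL=L,fixSeam=S,looseL=L2,looseR=R2).items():
    q,d,a=fit("top",p,z); print(n,"ang",round(a,2),"y at x=.55:",round(1e3*(q[1]+(0.55-q[0])*d[1]/d[0]),1))
for u,v in [(315,136.1),(317,195.5),(328,136.5),(331,195.5)]: print("bar end",(1e3*ray("top",u,v,z)).round(1))
print("lip corner",(1e3*ray("top",342.4,180.9,.147)).round(1),"lip end far",(1e3*ray("top",352,181.2,.147)).round(1))
for u,v in [(303,221.3),(361,218.2)]: print("plate front",(1e3*ray("top",u,v,.122)).round(1))
zw=.126
WL=[(218.48,188),(218.33,192),(218.24,196),(218.49,200),(218.16,204),(218.16,208),(217.73,212),(217.43,216)]
WR=[(225.45,192),(225.7,196),(226.58,200),(226.77,204),(227.69,208),(227.85,212),(228.71,216),(229.03,220)]
for n,p in dict(wL=WL,wR=WR).items():
    q,d,a=fit("top",p,zw); print(n,"ang",round(a,2),"y at x=.45",round(1e3*(q[1]+(0.45-q[0])*d[1]/d[0]),1))
print("nose",(1e3*ray("top",221.2,181.2,zw)).round(1),"tail",(1e3*ray("top",228.5,238.3,zw)).round(1))
a=cv2.imread("pics/scene0.png")
E
python3 m.py; python3 - <<'E'
import numpy as np
from h import *
# head top from depth in top view: pixels with z>0.15 near wedge
d=np.load("top0.npy");c=vision.calibration("top");V=np.array(c["view"])
vv,uu=np.mgrid[175:245,205:245];D=d[175:245,205:245]
P=np.stack([(uu-c["cx"])/c["fx"]*D,-(vv-c["cy"])/c["fy"]*D,-D],-1)
W=(P-V[:3,3])@V[:3,:3]
m=W[...,2]>.15;print("n",m.sum(),"head mean",W[m].mean(0).round(4),W[m].min(0).round(4),W[m].max(0).round(4),"table z",np.median(W[:,:8,2]))
print("pix",uu[m].min(),uu[m].max(),vv[m].min(),vv[m].max(), uu[m].mean(),vv[m].mean())
E
```

```text
fixL ang 2.38 y at x=.55: -246.6
fixSeam ang 2.7 y at x=.55: -279.0
looseL ang 2.11 y at x=.55: -280.8
looseR ang 3.76 y at x=.55: -313.5
bar end [ 668.4 -260.7  132. ]
bar end [ 526. -261.  132.]
bar end [ 667.2 -291.5  132. ]
bar end [ 525.7 -293.5  132. ]
lip corner [ 557.3 -318.1  147. ] lip end far [ 556.4 -340.   147. ]
plate front [ 467.1 -228.1  122. ]
plate front [ 473.2 -363.1  122. ]
wL ang -1.38 y at x=.45 -29.2
wR ang 7.82 y at x=.45 -59.4
nose [562.6 -37.5 126. ] tail [429.1 -55.3 126. ]
n 94 head mean [ 0.4394 -0.0578  0.3019] [ 0.4107 -0.1287  0.1615] [ 0.4577 -0.037   1.0225] table z 0.10958896570155582
pix 206 244 179 242 222.72340425531914 228.56382978723406
```

```bash
cat >> h.py <<'E'
def delta(target,ang):  # world target TCP, desired angle (deg) of tool x about world z; tool pointing down
    from cell import get_state
    from scipy.spatial.transform import Rotation as Ro
    s=get_state();q=s["orientation"];R=Ro.from_quat([q[1],q[2],q[3],q[0]])
    a=np.radians(ang);D=Ro.from_matrix(np.array([[np.cos(a),np.sin(a),0],[np.sin(a),-np.cos(a),0],[0,0,-1]]))
    print("t",s["time_s"],"pos",np.round(s["ee_pos"],4),"F",np.round(s["wrist_force"],1),"gap",round(s["finger_gap"],4),"gf",round(s["gripper_force"],1))
    print("shift txyz",R.inv().apply(np.array(target)-s["ee_pos"]).round(4),"turn",np.degrees((R.inv()*D).as_rotvec()).round(2))
E
python3 - <<'E'
from h import *
print(ray("top",221.7,231.7,.166),ray("scene",270,216.2,.166))
delta([.445,-.043,.221],-1.5)
E
python3 -m crank '[{"az":8,"tx":0.03,"ty":-0.035},{"az":16,"tx":0.06,"ty":-0.07},{"az":20.2,"tx":0.09,"ty":-0.105},{"az":20.2,"tx":0.13,"ty":-0.15},{"az":20.2,"tx":0.13,"ty":-0.15}]'
python3 -c "
from h import *
delta([.445,-.043,.221],-1.5)"
```

```text
[ 0.44281055 -0.04348555  0.166     ] [ 0.44486956 -0.04127778  0.166     ]
t 0.1 pos [ 0.2005 -0.5914  0.2216] F [0.1 1.4 0.5] gap 0.087 gf 0.0
shift txyz [ 0.4076 -0.4409  0.0014] turn [-1.000e-01  1.000e-02  2.023e+01]
t 0.1 pos [ 0.2005 -0.5914  0.2216] F [0.1 1.4 0.5] gap 0.087 gf 0.0
shift txyz [ 0.4076 -0.4409  0.0014] turn [-1.000e-01  1.000e-02  2.023e+01]validation failed for argument at $[0]...
```

```bash

python3 -m crank '[{"ax":0,"ay":0,"az":8,"tx":0.03,"ty":-0.035,"tz":0,"grip":1},{"ax":0,"ay":0,"az":16,"tx":0.06,"ty":-0.07,"tz":0,"grip":1},{"ax":0,"ay":0,"az":20.2,"tx":0.09,"ty":-0.105,"tz":0,"grip":1},{"ax":0,"ay":0,"az":20.2,"tx":0.13,"ty":-0.15,"tz":0,"grip":1},{"ax":0,"ay":0,"az":20.2,"tx":0.13,"ty":-0.15,"tz":0,"grip":1}]'
python3 -c "
from h import *
delta([.444,-.043,.221],-1.5)"
```

```text
time_s: 0.6
ee_pos: [0.2769, -0.4039, 0.2218]
orientation: [-0.001, 1.0, -0.011, 0.0]
wrist_force: [-0.4, 0.2, -0.1]
finger_gap: 0.0871
gripper_force: 0.0
t 0.6 pos [ 0.2769 -0.4039  0.2218] F [-0.4  0.2 -0.1] gap 0.0871 gf 0.0
shift txyz [ 0.1589 -0.3646  0.0018] turn [-0.15 -0.    0.2 ]
```

```bash

python3 -m crank '[{"ax":0,"ay":0,"az":0.2,"tx":0.02,"ty":-0.045,"tz":0,"grip":1},{"ax":0,"ay":0,"az":0.2,"tx":0.04,"ty":-0.09,"tz":0,"grip":1},{"ax":0,"ay":0,"az":0.2,"tx":0.06,"ty":-0.135,"tz":0,"grip":1},{"ax":0,"ay":0,"az":0.2,"tx":0.08,"ty":-0.18,"tz":0,"grip":1},{"ax":0,"ay":0,"az":0.2,"tx":0.1,"ty":-0.225,"tz":0,"grip":1}]'
python3 -m crank '[{"ax":0,"ay":0,"az":0,"tx":0.02,"ty":-0.045,"tz":0,"grip":1},{"ax":0,"ay":0,"az":0,"tx":0.04,"ty":-0.09,"tz":0,"grip":1},{"ax":0,"ay":0,"az":0,"tx":0.059,"ty":-0.139,"tz":0,"grip":1},{"ax":0,"ay":0,"az":0,"tx":0.059,"ty":-0.139,"tz":0,"grip":1},{"ax":0,"ay":0,"az":0,"tx":0.059,"ty":-0.139,"tz":0,"grip":1}]'
python3 - <<'E'
from h import *
delta([.444,-.043,.133],-1.5)
a,_=vision.snapshot("scene");cv2.imwrite("pics/s1.png",cv2.resize(a[100:290,170:410,::-1],None,fx=3,fy=3))
E
```

```text
time_s: 1.1
ee_pos: [0.3818, -0.1846, 0.2226]
orientation: [0.0, 1.0, -0.015, 0.0]
wrist_force: [0.5, -0.1, -0.2]
finger_gap: 0.0869
gripper_force: 0.0
time_s: 1.6
ee_pos: [0.4446, -0.0478, 0.2223]
orientation: [0.0, 1.0, -0.013, -0.0]
wrist_force: [0.0, 0.4, 1.1]
finger_gap: 0.087
gripper_force: 0.0
t 1.6 pos [ 0.4446 -0.0478  0.2223] F [0.  0.4 1.1] gap 0.087 gf 0.0
shift txyz [-0.0007 -0.0048  0.0893] turn [0.02 0.04 0.03]
```

View pics/s1.png

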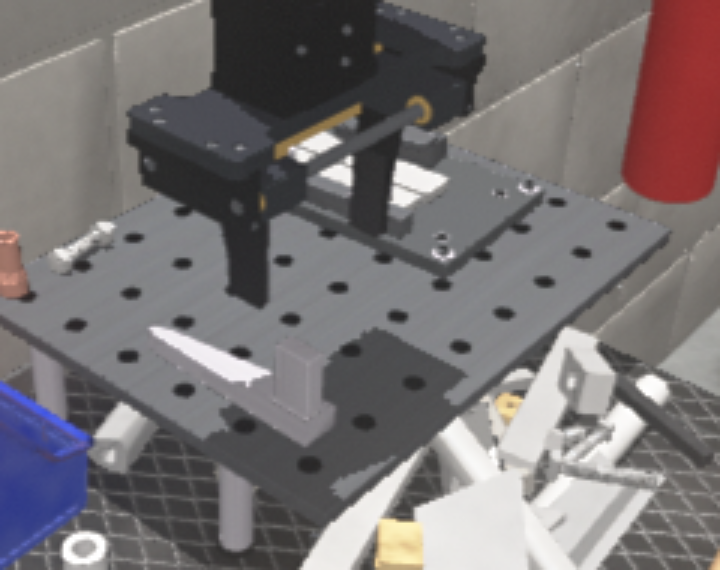

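The fingers, with tips at about (250,300) and (370,230), straddle the wedge head at (300,350). I'll go down and grip.

```bash

python3 -m crank '[{"ax":0,"ay":0,"az":0,"tx":0,"ty":-0.004,"tz":0.03,"grip":1},{"ax":0,"ay":0,"az":0,"tx":0,"ty":-0.004,"tz":0.06,"grip":1},{"ax":0,"ay":0,"az":0,"tx":0,"ty":-0.004,"tz":0.08,"grip":1},{"ax":0,"ay":0,"az":0,"tx":0,"ty":-0.004,"tz":0.089,"grip":1},{"ax":0,"ay":0,"az":0,"tx":0,"ty":-0.004,"tz":0.089,"grip":0.4}]'
python3 -m crank '[{"ax":0,"ay":0,"az":0,"tx":0,"ty":0,"tz":0,"grip":-1},{"ax":0,"ay":0,"az":0,"tx":0,"ty":0,"tz":0,"grip":-1},{"ax":0,"ay":0,"az":0,"tx":0,"ty":0,"tz":0,"grip":-1},{"ax":0,"ay":0,"az":0,"tx":0,"ty":0,"tz":0,"grip":-1},{"ax":0,"ay":0,"az":0,"tx":0,"ty":0,"tz":0,"grip":-1}]'
python3 -m crank '[{"ax":0,"ay":0,"az":0,"tx":0,"ty":0,"tz":0,"grip":-1},{"ax":0,"ay":0,"az":0,"tx":0,"ty":0,"tz":0,"grip":-1},{"ax":0,"ay":0,"az":0,"tx":0,"ty":0,"tz":0,"grip":-1},{"ax":0,"ay":0,"az":0,"tx":0,"ty":0,"tz":0,"grip":-1},{"ax":0,"ay":0,"az":0,"tx":0,"ty":0,"tz":0,"grip":-1}]'
```

```text
time_s: 2.15
ee_pos: [0.4433, -0.0458, 0.1324]
orientation: [-0.0, 1.0, -0.016, -0.001]
wrist_force: [0.4, -1.1, -1.2]
finger_gap: 0.0838
gripper_force: 0.0
time_s: 2.65
ee_pos: [0.4448, -0.0446, 0.134]
orientation: [0.0, 1.0, -0.014, 0.0]
wrist_force: [-0.1, -0.2, -0.9]
finger_gap: 0.0469
gripper_force: 0.0
time_s: 3.15
ee_pos: [0.4444, -0.0444, 0.1335]
orientation: [-0.0, 1.0, -0.015, -0.0]
wrist_force: [-0.6, 0.8, 0.5]
finger_gap: 0.0134
gripper_force: 29.9
```

Gripped: gap 13.4 mm, 30 N. I'll lift, then carry it over to in front of the dog.

```bash

python3 -m crank '[{"ax":0,"ay":0,"az":0,"tx":0,"ty":0,"tz":-0.01,"grip":-1},{"ax":0,"ay":0,"az":0,"tx":0,"ty":0,"tz":-0.03,"grip":-1},{"ax":0,"ay":0,"az":0,"tx":0,"ty":0,"tz":-0.05,"grip":-1},{"ax":0,"ay":0,"az":0,"tx":0,"ty":0,"tz":-0.07,"grip":-1},{"ax":0,"ay":0,"az":0,"tx":0,"ty":0,"tz":-0.07,"grip":-1}]'
python3 - <<'E'
from h import *
delta([.430,-.335,.20],2.55)
s=.0445;c=.999
O=np.array([597.2,-291])
def J(u,v,z):
    d=1e3*ray("top",u,v,z)[:2]-O;return (np.array([-s*d[0]+c*d[1],-(c*d[0]+s*d[1])])).round(1)
print("screw R front",J(357.4,214.2,.1275),"L",J(307,216.5,.1275),"plate corner",J(361,218.2,.122),"lip",J(342.4,180.9,.147),"holes",J(348.6,209.1,.122),"dog screws",J(352.7,155.3,.147),J(354.3,173.9,.147))
E
```

```text
time_s: 3.65
ee_pos: [0.4462, -0.0451, 0.2065]
orientation: [0.001, 1.0, -0.015, 0.002]
wrist_force: [1.1, 0.8, -3.6]
finger_gap: 0.0139
gripper_force: 29.9
t 3.65 pos [ 0.4462 -0.0451  0.2065] F [ 1.1  0.8 -3.6] gap 0.0139 gf 29.9
shift txyz [-0.0077  0.2902  0.0069] turn [ 0.09 -0.28 -4.23]
screw R front [-57.6 117.7] L [ 59.2 116.9] plate corner [-66.5 127.1] lip [-25.3  41. ] holes [-39.6 104.4] dog screws [-54.2 -17.7] [-53.9  26.2]
```

```bash

python3 -m crank '[{"ax":0,"ay":0,"az":-1,"tx":-0.001,"ty":0.02,"tz":0,"grip":-1},{"ax":0,"ay":0,"az":-2,"tx":-0.002,"ty":0.05,"tz":0,"grip":-1},{"ax":0,"ay":0,"az":-3,"tx":-0.003,"ty":0.08,"tz":0,"grip":-1},{"ax":0,"ay":0,"az":-4.2,"tx":-0.004,"ty":0.11,"tz":0,"grip":-1},{"ax":0,"ay":0,"az":-4.2,"tx":-0.004,"ty":0.14,"tz":0,"grip":-1}]'
python3 -m crank '[{"ax":0,"ay":0,"az":0,"tx":0.001,"ty":0.03,"tz":0,"grip":-1},{"ax":0,"ay":0,"az":0,"tx":0.002,"ty":0.06,"tz":0,"grip":-1},{"ax":0,"ay":0,"az":0,"tx":0.003,"ty":0.09,"tz":0,"grip":-1},{"ax":0,"ay":0,"az":0,"tx":0.003,"ty":0.12,"tz":0,"grip":-1},{"ax":0,"ay":0,"az":0,"tx":0.003,"ty":0.14,"tz":0,"grip":-1}]'
python3 -m crank '[{"ax":0,"ay":0,"az":0,"tx":0,"ty":0.005,"tz":0,"grip":-1},{"ax":0,"ay":0,"az":0,"tx":0,"ty":0.005,"tz":0,"grip":-1}]'
python3 - <<'E'
from h import *
delta([.430,-.335,.160],2.55)
a,_=vision.snapshot("top");b,_=vision.snapshot("scene")
a=cv2.resize(a[120:270,285:385,::-1],None,fx=3.8,fy=3.8,interpolation=2);b=cv2.resize(b[100:290,240:390,::-1],None,fx=3,fy=3)
cv2.imwrite("pics/c1.png",np.hstack([a[:570],b[:570]])[:,:800])
E
```

```text
time_s: 4.15
ee_pos: [0.4354, -0.1851, 0.2021]
orientation: [-0.001, 1.0, 0.022, -0.001]
wrist_force: [1.0, -0.0, -3.8]
finger_gap: 0.0138
gripper_force: 29.9
time_s: 4.65
ee_pos: [0.4447, -0.3256, 0.2018]
orientation: [-0.001, 1.0, 0.021, -0.001]
wrist_force: [-0.1, 0.4, -3.8]
finger_gap: 0.014
gripper_force: 29.9
time_s: 4.85
ee_pos: [0.4451, -0.329, 0.2021]
orientation: [-0.001, 1.0, 0.021, -0.001]
wrist_force: [-0.3, 0.6, -5.1]
finger_gap: 0.0141
gripper_force: 29.9
t 4.85 pos [ 0.4451 -0.329   0.2021] F [-0.3  0.6 -5.1] gap 0.0141 gf 29.9
shift txyz [-0.0152  0.0054  0.0421] turn [-0.11  0.1  -0.09]
```

View pics/c1.png

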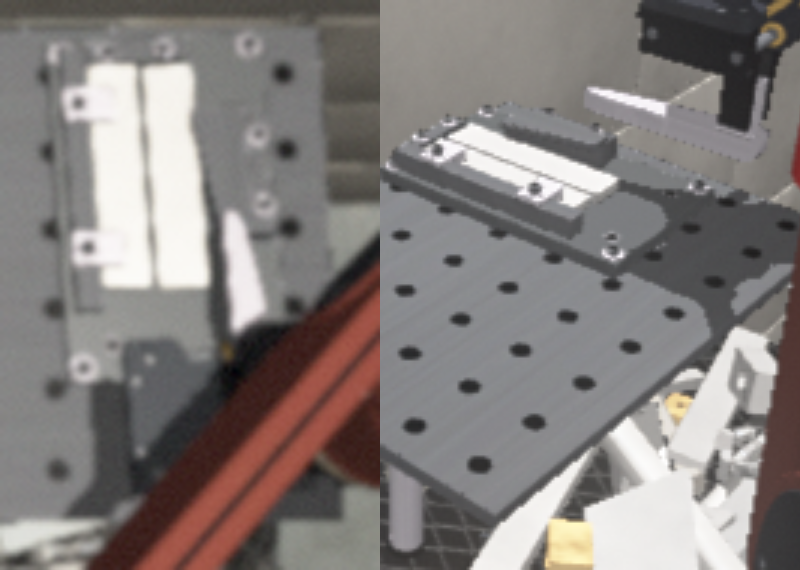

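The left view shows the wedge's nose at (231,212), still to come back; the right view shows it level. I'll shift it back, lower it close to the plate and measure it again.

```bash

python3 -m crank '[{"ax":0,"ay":0,"az":0,"tx":-0.008,"ty":0.003,"tz":0,"grip":-1},{"ax":0,"ay":0,"az":0,"tx":-0.015,"ty":0.005,"tz":0,"grip":-1},{"ax":0,"ay":0,"az":0,"tx":-0.015,"ty":0.005,"tz":0.02,"grip":-1},{"ax":0,"ay":0,"az":0,"tx":-0.015,"ty":0.005,"tz":0.04,"grip":-1},{"ax":0,"ay":0,"az":0,"tx":-0.015,"ty":0.005,"tz":0.049,"grip":-1}]'
python3 -m crank '[{"ax":0,"ay":0,"az":0,"tx":0,"ty":0,"tz":0,"grip":-1},{"ax":0,"ay":0,"az":0,"tx":0,"ty":0,"tz":0,"grip":-1}]'
python3 - <<'E'
from h import *
delta([.430,-.335,.1455],2.55)
a,_=vision.snapshot("top");cv2.imwrite("pics/t2.png",a[:,:,::-1]);g=cv2.cvtColor(a,cv2.COLOR_RGB2GRAY)
for r in range(180,214,2): print(r,[(round(x+320,2),int(s)) for x,s in cross(g[r,320:370],165)])
b,_=vision.snapshot("scene")
x=cv2.resize(a[125:225,295:375,::-1],None,fx=5,fy=5,interpolation=2);y=cv2.resize(b[120:220,260:340,::-1],None,fx=5,fy=5)
cv2.imwrite("pics/c2.png",np.hstack([x,y]))
E
```

```text
time_s: 5.45
ee_pos: [0.4297, -0.3337, 0.1528]
orientation: [-0.001, 1.0, 0.022, -0.001]
wrist_force: [-0.5, -0.2, -4.3]
finger_gap: 0.0136
gripper_force: 29.9
time_s: 5.65
ee_pos: [0.4312, -0.3349, 0.1552]
orientation: [0.0, 1.0, 0.022, 0.0]
wrist_force: [0.7, 0.3, -2.6]
finger_gap: 0.0137
gripper_force: 29.9
t 5.65 pos [ 0.4312 -0.3349  0.1552] F [ 0.7  0.3 -2.6] gap 0.0137 gf 29.9
shift txyz [-0.0012  0.      0.0097] turn [ 0.03 -0.03 -0.02]
180 []
182 [(np.float64(338.91), -1)]
184 [(np.float64(339.25), -1)]
186 [(np.float64(339.5), -1), (np.float64(342.57), 1), (np.float64(346.41), -1)]
188 [(np.float64(339.75), -1), (np.float64(342.24), 1), (np.float64(347.35), -1)]
190 [(np.float64(339.87), -1), (np.float64(342.08), 1)]
192 [(np.float64(339.86), -1), (np.float64(342.38), 1), (np.float64(348.79), -1)]
194 [(np.float64(339.69), -1), (np.float64(342.56), 1), (np.float64(349.1), -1)]
196 [(np.float64(328.33), 1), (np.float64(329.5), -1), (np.float64(342.47), 1), (np.float64(349.8), -1)]
198 [(np.float64(342.42), 1), (np.float64(350.27), -1)]
200 [(np.float64(342.64), 1), (np.float64(350.79), -1)]
202 [(np.float64(343.19), 1), (np.float64(351.45), -1)]
204 [(np.float64(343.53), 1), (np.float64(351.91), -1)]
206 [(np.float64(343.57), 1), (np.float64(352.41), -1)]
208 [(np.float64(343.43), 1), (np.float64(352.95), -1)]
210 [(np.float64(343.61), 1), (np.float64(352.91), -1)]
212 [(np.float64(344.02), 1), (np.float64(349.72), -1), (np.float64(354.12), 1), (np.float64(359.53), -1)]
```

View pics/c2.png

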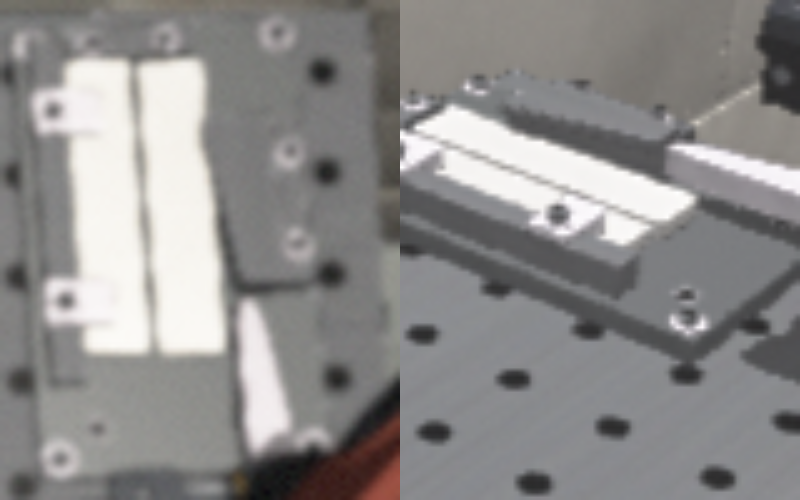

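Top view: the nose sits at crop (247,298), just in front of the dog's end face at y≈287, and clear of the bar edge (x≈222). I'll put its side line into jig coordinates.

```bash
cat > j.py <<'E'
from h import *
s=.0445;c=.999;O=np.array([597.2,-291])
def J(u,v,z):
    d=1e3*ray("top",u,v,z)[:2]-O;return (np.array([-s*d[0]+c*d[1],-(c*d[0]+s*d[1])])).round(1)
E
python3 - <<'E'
from j import *
z=.1477
Lf=[(342.24,188),(342.08,190),(342.38,192),(342.56,194),(342.47,196),(342.42,198),(342.64,200),(343.19,202),(343.53,204),(343.57,206),(343.43,208),(343.61,210)]
Rt=[(348.79,192),(349.1,194),(349.8,196),(350.27,198),(350.79,200),(351.45,202),(351.91,204),(352.41,206),(352.95,208)]
print(fit("top",Lf,z)[2],fit("top",Rt,z)[2],"want 2.55, 12.0")
for u,v in (Lf[1],Lf[6],Lf[-1],Rt[0],Rt[4],Rt[-1],(344.4,184.2)): print(J(u,v,z))
E
```

```text
1.7016753 12.39024 want 2.55, 12.0
[-22.6  62.1]
[-21.9  85.1]
[-22.1 108. ]
[-37.5  67.5]
[-40.4  86.1]
[-43.6 104.6]
[-29.  49.]
```

```bash

python3 -m crank '[{"ax":0,"ay":0,"az":0,"tx":0,"ty":0,"tz":0.003,"grip":-1},{"ax":0,"ay":0,"az":0,"tx":0,"ty":0,"tz":0.006,"grip":-1},{"ax":0,"ay":0,"az":0,"tx":0,"ty":0,"tz":0.008,"grip":-1},{"ax":0,"ay":0,"az":0,"tx":0,"ty":0,"tz":0.009,"grip":-1},{"ax":0,"ay":0,"az":0,"tx":0,"ty":0,"tz":0.009,"grip":-1}]'
python3 -m crank '[{"ax":0,"ay":0,"az":0,"tx":0,"ty":0,"tz":0.0005,"grip":-1},{"ax":0,"ay":0,"az":0,"tx":0,"ty":0,"tz":0.001,"grip":-1},{"ax":0,"ay":0,"az":0,"tx":0,"ty":0,"tz":0.001,"grip":-1}]'
```

```text
time_s: 6.25
ee_pos: [0.4311, -0.3348, 0.1457]
orientation: [0.0, 1.0, 0.022, 0.0]
wrist_force: [0.1, 0.4, -4.0]
finger_gap: 0.0137
gripper_force: 29.9
time_s: 6.55
ee_pos: [0.4312, -0.335, 0.1454]
orientation: [0.0, 1.0, 0.022, 0.0]
wrist_force: [-3.0, 2.0, 4.1]
finger_gap: 0.0136
gripper_force: 29.9
```

Contact with the plate is felt (Fz rises by about 8 N). I'll slide in along the dog's slope at 4 cm/s.

```bash

python3 -m crank '[{"ax":0,"ay":0,"az":0,"tx":0.004,"ty":-0.0006,"tz":0,"grip":-1},{"ax":0,"ay":0,"az":0,"tx":0.008,"ty":-0.0013,"tz":0,"grip":-1},{"ax":0,"ay":0,"az":0,"tx":0.012,"ty":-0.002,"tz":0,"grip":-1},{"ax":0,"ay":0,"az":0,"tx":0.016,"ty":-0.0026,"tz":0,"grip":-1},{"ax":0,"ay":0,"az":0,"tx":0.02,"ty":-0.0033,"tz":0,"grip":-1}]'
python3 -m crank '[{"ax":0,"ay":0,"az":0,"tx":0.002,"ty":-0.0003,"tz":0,"grip":-1},{"ax":0,"ay":0,"az":0,"tx":0.004,"ty":-0.0006,"tz":0,"grip":-1}]'
python3 - <<'E'
from j import *
delta([.45,-.33,.1455],2.55)
a,_=vision.snapshot("top");g=cv2.cvtColor(a,cv2.COLOR_RGB2GRAY)
cv2.imwrite("pics/t3.png",cv2.resize(a[125:225,295:375,::-1],None,fx=5,fy=5,interpolation=2))
for r in range(184,206,4): print(r,[(round(x+320,2),int(s)) for x,s in cross(g[r,320:370],165)])
E
```

```text
time_s: 7.05
ee_pos: [0.4513, -0.3314, 0.1455]
orientation: [0.001, 1.0, 0.022, 0.0]
wrist_force: [-5.8, -1.6, 6.3]
finger_gap: 0.0139
gripper_force: 29.9
time_s: 7.25
ee_pos: [0.4553, -0.3306, 0.1455]
orientation: [0.001, 1.0, 0.022, 0.0]
wrist_force: [-5.2, -0.6, 6.3]
finger_gap: 0.0138
gripper_force: 29.9
t 7.25 pos [ 0.4553 -0.3306  0.1455] F [-5.2 -0.6  6.3] gap 0.0138 gf 29.9
shift txyz [-0.0052 -0.0008 -0.    ] turn [ 0.1  -0.02 -0.03]
184 [(np.float64(345.57), -1)]
188 [(np.float64(347.08), -1)]
192 [(np.float64(348.08), -1)]
196 [(np.float64(328.25), 1), (np.float64(330.5), -1), (np.float64(340.4), 1), (np.float64(349.04), -1)]
200 [(np.float64(340.35), 1), (np.float64(349.08), -1)]
204 []
```

View pics/t3.png

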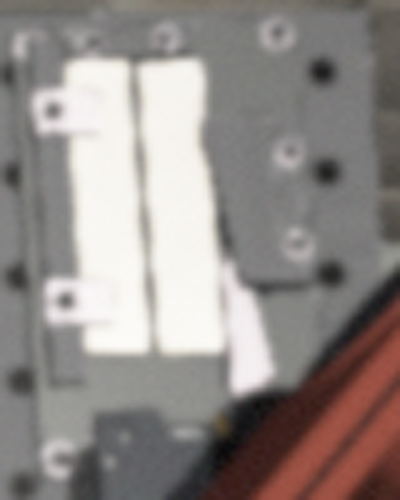

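The wedge is in the mouth: its nose is under the lip at (228,262), between the bar and the dog, and only friction is felt. I'll go on in short calls.

```bash

python3 -m crank '[{"ax":0,"ay":0,"az":0,"tx":0.003,"ty":-0.0005,"tz":0,"grip":-1},{"ax":0,"ay":0,"az":0,"tx":0.006,"ty":-0.001,"tz":0,"grip":-1},{"ax":0,"ay":0,"az":0,"tx":0.009,"ty":-0.0015,"tz":0,"grip":-1},{"ax":0,"ay":0,"az":0,"tx":0.012,"ty":-0.002,"tz":0,"grip":-1}]'
```

```text
time_s: 7.7
ee_pos: [0.467, -0.3284, 0.1455]
orientation: [0.001, 1.0, 0.022, 0.0]
wrist_force: [-5.5, -2.7, 6.6]
finger_gap: 0.0139
gripper_force: 30.0
```

```bash

python3 -m crank '[{"ax":0,"ay":0,"az":0,"tx":0.002,"ty":-0.0003,"tz":0,"grip":-1},{"ax":0,"ay":0,"az":0,"tx":0.004,"ty":-0.0006,"tz":0,"grip":-1},{"ax":0,"ay":0,"az":0,"tx":0.006,"ty":-0.001,"tz":0,"grip":-1},{"ax":0,"ay":0,"az":0,"tx":0.008,"ty":-0.0013,"tz":0,"grip":-1}]'
```

```text
time_s: 8.1
ee_pos: [0.4748, -0.327, 0.1455]
orientation: [0.001, 1.0, 0.022, 0.0]
wrist_force: [-5.1, -2.4, 6.2]
finger_gap: 0.0138
gripper_force: 30.0
```

```bash

python3 -m crank '[{"ax":0,"ay":0,"az":0,"tx":0.0015,"ty":-0.0002,"tz":0,"grip":-1},{"ax":0,"ay":0,"az":0,"tx":0.003,"ty":-0.0005,"tz":0,"grip":-1},{"ax":0,"ay":0,"az":0,"tx":0.0045,"ty":-0.0007,"tz":0,"grip":-1},{"ax":0,"ay":0,"az":0,"tx":0.006,"ty":-0.001,"tz":0,"grip":-1}]'
```

```text
time_s: 8.5
ee_pos: [0.4808, -0.3257, 0.1455]
orientation: [0.001, 1.0, 0.022, 0.0]
wrist_force: [-4.6, -3.3, 5.7]
finger_gap: 0.0139
gripper_force: 30.0
```

```bash

python3 -m crank '[{"ax":0,"ay":0,"az":0,"tx":0.001,"ty":-0.0002,"tz":0,"grip":-1},{"ax":0,"ay":0,"az":0,"tx":0.002,"ty":-0.0003,"tz":0,"grip":-1},{"ax":0,"ay":0,"az":0,"tx":0.003,"ty":-0.0005,"tz":0,"grip":-1},{"ax":0,"ay":0,"az":0,"tx":0.004,"ty":-0.0007,"tz":0,"grip":-1}]'
```

```text
time_s: 8.9
ee_pos: [0.4847, -0.3248, 0.1455]
orientation: [0.001, 1.0, 0.022, 0.0]
wrist_force: [-5.5, -2.7, 6.4]
finger_gap: 0.0137
gripper_force: 30.0
```

```bash

python3 -m crank '[{"ax":0,"ay":0,"az":0,"tx":0.001,"ty":-0.0002,"tz":0,"grip":-1},{"ax":0,"ay":0,"az":0,"tx":0.002,"ty":-0.0003,"tz":0,"grip":-1},{"ax":0,"ay":0,"az":0,"tx":0.003,"ty":-0.0005,"tz":0,"grip":-1},{"ax":0,"ay":0,"az":0,"tx":0.004,"ty":-0.0007,"tz":0,"grip":-1}]'
```

```text
time_s: 9.3
ee_pos: [0.4887, -0.324, 0.1455]
orientation: [0.001, 1.0, 0.022, 0.0]
wrist_force: [-5.5, -3.0, 5.4]
finger_gap: 0.0138
gripper_force: 30.0
```

```bash

python3 -m crank '[{"ax":0,"ay":0,"az":0,"tx":0.001,"ty":-0.0002,"tz":0,"grip":-1},{"ax":0,"ay":0,"az":0,"tx":0.002,"ty":-0.0003,"tz":0,"grip":-1},{"ax":0,"ay":0,"az":0,"tx":0.003,"ty":-0.0005,"tz":0,"grip":-1}]'
```

```text
time_s: 9.6
ee_pos: [0.4916, -0.3233, 0.1455]
orientation: [0.001, 1.0, 0.022, 0.0]
wrist_force: [-5.8, -3.0, 5.4]
finger_gap: 0.0137
gripper_force: 30.0
```

```bash

python3 -m crank '[{"ax":0,"ay":0,"az":0,"tx":0.001,"ty":-0.0002,"tz":0,"grip":-1},{"ax":0,"ay":0,"az":0,"tx":0.002,"ty":-0.0003,"tz":0,"grip":-1},{"ax":0,"ay":0,"az":0,"tx":0.003,"ty":-0.0005,"tz":0,"grip":-1},{"ax":0,"ay":0,"az":0,"tx":0.004,"ty":-0.0007,"tz":0,"grip":-1}]'
python3 - <<'E'
from j import *
a,_=vision.snapshot("top");cv2.imwrite("pics/t4.png",cv2.resize(a[125:225,295:375,::-1],None,fx=5,fy=5,interpolation=2))
g=cv2.cvtColor(a,cv2.COLOR_RGB2GRAY)
for r in (140,144,156,160,168,172,180,184,192): print(r,[(round(x+300,2),int(s)) for x,s in cross(g[r,300:360],165)],"seam min",g[r,318:328].min())
E
```

```text
time_s: 10.0
ee_pos: [0.4956, -0.3225, 0.1455]
orientation: [0.001, 1.0, 0.022, 0.0]
wrist_force: [-5.8, -2.8, 5.8]
finger_gap: 0.0135
gripper_force: 30.0
140 [(np.float64(306.91), 1), (np.float64(333.85), -1)] seam min 241
144 [(np.float64(300.86), 1), (np.float64(333.96), -1)] seam min 227
156 [(np.float64(307.87), 1), (np.float64(334.63), -1), (np.float64(349.63), 1), (np.float64(351.76), -1)] seam min 235
160 [(np.float64(308.24), 1), (np.float64(335.23), -1)] seam min 239
168 [(np.float64(308.93), 1), (np.float64(338.91), -1)] seam min 238
172 [(np.float64(308.96), 1), (np.float64(339.92), -1)] seam min 237
180 [(np.float64(304.81), 1), (np.float64(341.38), -1)] seam min 242
184 [(np.float64(303.26), 1), (np.float64(306.38), -1), (np.float64(336.35), -1)] seam min 236
192 [] seam min 95
```

View pics/t4.png

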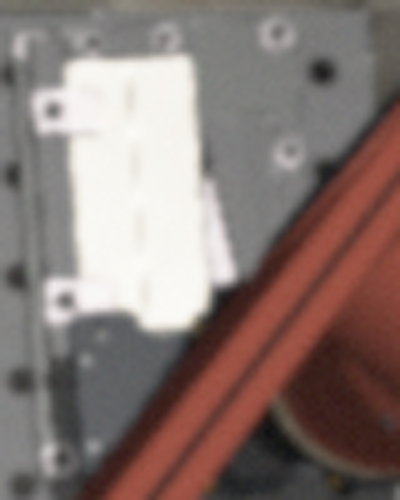

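The seam has closed along its whole length, with no dark line left between the bars, and the wedge shows at (215,230). It isn't tight yet, so I'll push on until the force rises.

```bash

python3 -m crank '[{"ax":0,"ay":0,"az":0,"tx":0.001,"ty":-0.0002,"tz":0,"grip":-1},{"ax":0,"ay":0,"az":0,"tx":0.002,"ty":-0.0003,"tz":0,"grip":-1}]'
```

```text
time_s: 10.25
ee_pos: [0.4974, -0.3223, 0.1455]
orientation: [0.001, 1.0, 0.022, -0.0]
wrist_force: [-6.6, -3.5, 6.4]
finger_gap: 0.0136
gripper_force: 30.0
```

```bash

python3 -m crank '[{"ax":0,"ay":0,"az":0,"tx":0.001,"ty":-0.0001,"tz":0,"grip":-1},{"ax":0,"ay":0,"az":0,"tx":0.002,"ty":-0.0003,"tz":0,"grip":-1}]'
```

```text
time_s: 10.45
ee_pos: [0.4994, -0.322, 0.1455]
orientation: [0.002, 1.0, 0.022, -0.0]
wrist_force: [-6.6, -3.5, 6.0]
finger_gap: 0.0135
gripper_force: 30.0
```

```bash

python3 -m crank '[{"ax":0,"ay":0,"az":0,"tx":0.001,"ty":-0.0001,"tz":0,"grip":-1},{"ax":0,"ay":0,"az":0,"tx":0.002,"ty":-0.0003,"tz":0,"grip":-1}]'
```

```text
time_s: 10.65
ee_pos: [0.5003, -0.322, 0.1455]
orientation: [0.002, 1.0, 0.022, -0.001]
wrist_force: [-11.4, -5.2, 7.9]
finger_gap: 0.0137
gripper_force: 30.0
```

```bash

python3 -m crank '[{"ax":0,"ay":0,"az":0,"tx":0.001,"ty":-0.0001,"tz":0,"grip":-1},{"ax":0,"ay":0,"az":0,"tx":0.002,"ty":-0.0003,"tz":0,"grip":-1}]'
```

```text
time_s: 10.85
ee_pos: [0.5005, -0.322, 0.1455]
orientation: [0.002, 1.0, 0.022, -0.003]
wrist_force: [-20.1, -6.3, 12.1]
finger_gap: 0.0136
gripper_force: 30.0
```

```bash

python3 -m crank '[{"ax":0,"ay":0,"az":0,"tx":0.001,"ty":-0.0001,"tz":0,"grip":-1},{"ax":0,"ay":0,"az":0,"tx":0.002,"ty":-0.0003,"tz":0,"grip":-1}]'
```

```text
time_s: 11.05
ee_pos: [0.5007, -0.3219, 0.1454]
orientation: [0.002, 1.0, 0.022, -0.005]
wrist_force: [-25.2, -5.0, 14.1]
finger_gap: 0.0137
gripper_force: 30.0
```

Tight: the push is up to 25 N and the wedge has stopped. I'll add a little more push, hold, and check.

```bash

python3 -m crank '[{"ax":0,"ay":0,"az":0,"tx":0.0005,"ty":0,"tz":0,"grip":-1},{"ax":0,"ay":0,"az":0,"tx":0.001,"ty":0,"tz":0,"grip":-1},{"ax":0,"ay":0,"az":0,"tx":0.001,"ty":0,"tz":0,"grip":-1},{"ax":0,"ay":0,"az":0,"tx":0.001,"ty":0,"tz":0,"grip":-1},{"ax":0,"ay":0,"az":0,"tx":0.001,"ty":0,"tz":0,"grip":-1}]'
python3 - <<'E'
from j import *
from cell import get_state
b,_=vision.snapshot("scene");a,_=vision.snapshot("top")
x=cv2.resize(a[125:225,295:375,::-1],None,fx=5,fy=5,interpolation=2);y=cv2.resize(b[120:220,260:340,::-1],None,fx=5,fy=5)
cv2.imwrite("pics/c5.png",np.hstack([x,y]))
s=get_state();print(s["wrist_force"],s["torque"],s["ee_pos"],s["gripper_force"],s["joint_velocities"])
E
```

```text
time_s: 11.55
ee_pos: [0.5008, -0.3219, 0.1454]
orientation: [0.001, 1.0, 0.021, -0.006]
wrist_force: [-27.9, -4.8, 16.2]
finger_gap: 0.0138
gripper_force: 30.0
[-26.86131677  -5.52046322  15.7004352 ] [-0.92414462  4.52366285 -0.05465323] [ 0.50085681 -0.3219354   0.14541186] 30.00275043770671 [0.0011773  0.00086936 0.00049237 0.00087547 0.00138236 0.00082091]
```

View pics/c5.png

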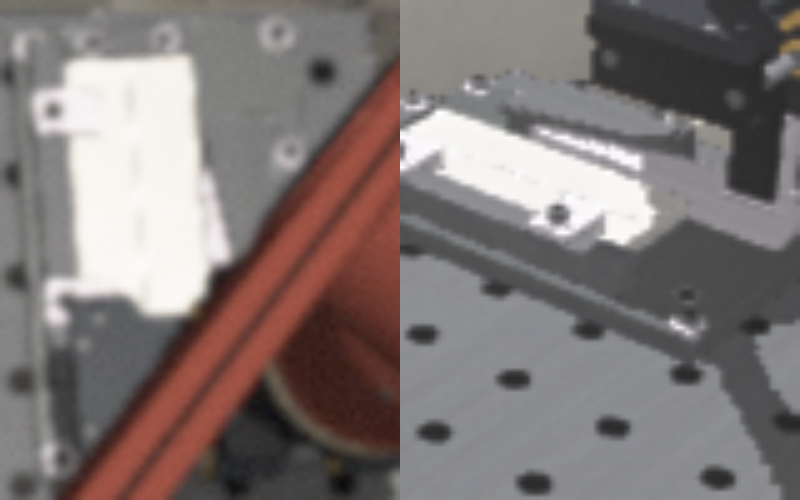

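The seam is closed with no dark line, and the wedge lies flat between bar and dog under the lip (right view, about (640,165)). The push holds steady at about 27 N, so I'm handing it in.

```bash
python3 -c "
from cell import ticket
print(ticket.finish_job())"
```

```text
the job is handed in; nothing more can be done
None
```

The job is handed in: the wedge is pressed home and still gripped, with a steady push of about 27 N. The seam showed no gap along its length in the last pictures, and the bystanders were left alone; the hand-in gave no verdict back.

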